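# Unload the run-in fixture into a kit tote

### The arm

A 7-joint arm with a two-finger parallel gripper is mounted at the origin on the work surface. World frame = base frame: x ahead of the robot, y to its left, z up, the work surface at z = 0. Lengths are in m, angles in rad, forces in N, time in s.
With the tool pointing down it reaches from about 0.4 to 0.925 m from the base axis. Payload 4.1 kg.
Tool frame: the origin (TCP) lies at the very end of the fingers, on their centre line; the grasp point (between the pads) lies 19 mm behind it; z points along the fingers, y is the line along which they close (so a half turn about z gives the same grasp; the last joint's range is limited). The gripper opens to 85 mm and grips with 20 to 120 N. Pads are 22 mm wide; open, the fingers measure 114 mm over their backs; the gripper's body (76 mm by 85 mm) begins 54 mm behind the grasp point. The pads swing forward as they close: fully open they stand 13 mm farther back than shut.
Start: joints at [1.027, 0.398, 0.045, 1.537, -0.019, 1.207, -0.051], TCP at [0.28, -0.587, 0.231] pointing down, gripper open.
Joint ranges: [-2.82, 2.82], [-0.49, 2.23], [-1.37, 1.46], [0, 2.46], [-1.36, 4.5], [0.23, 2], [-2.94, 2.94]. Speed limits (rad/s): [2.57, 2.57, 3.14, 3.14, 3.14, 3.14, 3.14].

### API

Orientations are given as a rotation vector (axis times angle).
In Python, from station import arm gives the robot as it stands.
- The arm moves only by the tool step_arm, never from a script. Its argument "commands" is a list of rows, each a list of 7 numbers: the shift along the tool's x, y, z in mm, then the turn, a rotation vector about the tool's x, y, z in rad, then the finger opening in mm, from 0 to 85.4. In form: [[dx, dy, dz, wx, wy, wz, fingers], ...]. A call has 1 to 10 rows; each row is the pose to reach, as a shift and turn from the pose commanded when the call began, along the tool's axes at that moment; what a row does not reach only later rows make up. A row lasts 1/10 s, in which the tool goes at most 50 mm and 8.59 degrees, less where a joint would pass 70% of its speed; a pose out of reach is approached as far as the arm can. A call with a gripper value outside its range is refused whole. The fingers move at their own pace and stop on an object; "force" is the grip in N (left out, the last holds). Time passes only in rows, so rows that repeat a pose let the fingers close. It gives the time, the measured TCP pose, the force, the opening and the grip force at its end, in the units of the state.
- arm.get_obs(): the state, without advancing time (a new reading comes with each control period).
- arm.grab_frame(name): name is "side" or "top" or "wrist"; returns a dict with "img" (420x560x3 uint8, red, green, blue), "z_map" (420x560 float32, m along the optical axis (not along the pixel's ray), 0 where there is no reading), "fx", "fy", "cx", "cy" (pixels), "R" (3x3) and "t" (3): a world point X has camera coordinates R X + t; the wrist camera has in their place "hand_eye" (4x4, takes a point from camera to tool coordinates, whose origin is the TCP and whose axes are the flange's). Camera axes: x right, y down, z forward; pixel columns grow to the right and rows downward; lengths in m; the calibration is good to about 2 mm. A picture is of the moment at which its call begins: read the wrist's pose just before it.
- arm.hand_in(): hands the job in; it is judged then, once.
The state is a dict: "clock": time; "qpos": joint angles; "qvel": joint speeds; "effort": joint torques, N m; "position": TCP position; "orientation": TCP orientation; "ft_force": force on the tool from outside, world axes, zero at the start; "ft_torque": the same for the moment, N m; "finger_gap": finger opening in m; "gripper_force": force on a finger pad.
Only numpy, scipy, OpenCV 4.12 (cv2) and the standard library are available. Lean on these libraries where they do the work, as an engineer would, in place of code of your own. Each camera call takes 0.05 s, during which the arm holds its last target. There are 200 camera calls.

### The job

Pull the retaining comb of the run-in fixture fully back, lift every gearhead straight up out of its well and slide every wound coil up off its spindle, and set them all down (do not drop them) in the divided tote, one part to a compartment, gearheads upright with the shaft up and coils flat with the collar up. Once the gearheads are out of the fixture and in the tote, push the comb fully home again. Keep the gearheads upright all the way, and leave the tools, jar and other things on the bench where they are.

Things in the scene. Friction and masses are not known exactly. Their poses are not given: they have to be found in the camera images.
- fixture: Run-in fixture, fixed: plate and aluminium block with three deep wells in a row at y = -72, 0, 72 mm, x = 0. Origin: on the bench under the middle well; z up, +x from the wells to the comb's handle. Wells 46.5 mm square, floor 10 mm, mouth 85 mm above the bench.
- fins (a point): Point on the block (85 mm up) over the middle well; axes as the fixture's. Blue fins stand here, 56 mm long in x, 6 mm thick, 38 mm high (to 123 mm above the bench), at y = -105, -36, 36, 105 mm: fingers fit around a shaft only from straight above, one on its -x and one on its +x side, with the comb back.
- comb (a joint): Slide of the steel retaining comb on the fixture, m: 0 = fully home (teeth 98 to 104 mm above the bench reach over the flanges beside each shaft, so no gearhead can be lifted), 0.065 = fully back along the fixture's +x. Starts at 0 to 0.012. Friction 3 N, stays where left, stops at both ends.
- comb_handle (a point): Top centre of the comb's black handle, 150 mm above the bench: an upright bar 12 mm thick along the fixture's x, 50 mm wide along its y, 46 mm high above the comb. At fixture x = 60 mm + the comb's joint value, y = 0. Axes as the fixture's.
- coil_rack: Coil rack, fixed: grey plate 84 x 220 x 10 mm with three upright steel spindles 20 mm dia., tops 76 mm above the bench, at x = 0, y = -74, 0, 74 mm. Origin: on the bench under the middle spindle. Coils stand on the plate round the spindles; a spindle ends 6 mm above a coil's collar.
- tote: Loose divided tote of blue-grey plastic, 260 x 175 x 50 mm, 1 kg, walls, dividers and floor 5 mm; six compartments (3 along x, 2 along y), each 80 x 80 mm inside, centres at x = -85, 0, 85 mm, y = -42.5, 42.5 mm. Origin: centre of the underside; z up. It may be knocked aside.
- gearhead_1: Gearhead 127 mm tall, 0.5 kg: round body 44 mm dia. x 75 mm, on it a square flange 52 x 52 x 10 mm (75 to 85 mm up), on that a steel shaft 14 mm dia. x 42 mm (85 to 127 mm up). Origin: centre of the underside; z up the shaft; x, y along the flange edges. Starts standing on a well's floor, flange just on the block, flange edges along the fixture's x, y. 2 or 3 of the three are there
- gearhead_2: Gearhead 127 mm tall, 0.5 kg: round body 44 mm dia. x 75 mm, on it a square flange 52 x 52 x 10 mm (75 to 85 mm up), on that a steel shaft 14 mm dia. x 42 mm (85 to 127 mm up). Origin: centre of the underside; z up the shaft; x, y along the flange edges. Starts standing on a well's floor, flange just on the block, flange edges along the fixture's x, y. 2 or 3 of the three are there
- gearhead_3: Gearhead 127 mm tall, 0.5 kg: round body 44 mm dia. x 75 mm, on it a square flange 52 x 52 x 10 mm (75 to 85 mm up), on that a steel shaft 14 mm dia. x 42 mm (85 to 127 mm up). Origin: centre of the underside; z up the shaft; x, y along the flange edges. Starts standing on a well's floor, flange just on the block, flange edges along the fixture's x, y. 2 or 3 of the three are there
- coil_1: Wound copper coil on a black bobbin, 60 mm tall, 0.25 kg: flanges 66 mm dia., winding between them (0 to 34 mm up), then a collar 32 mm outside dia. (34 to 60 mm up), the place to grip; bore 24 mm. Origin: centre of the underside; z up the bore to the collar. Starts collar up on a spindle of the rack. 2 or 3 of the three are there
- coil_2: Wound copper coil on a black bobbin, 60 mm tall, 0.25 kg: flanges 66 mm dia., winding between them (0 to 34 mm up), then a collar 32 mm outside dia. (34 to 60 mm up), the place to grip; bore 24 mm. Origin: centre of the underside; z up the bore to the collar. Starts collar up on a spindle of the rack. 2 or 3 of the three are there
- coil_3: Wound copper coil on a black bobbin, 60 mm tall, 0.25 kg: flanges 66 mm dia., winding between them (0 to 34 mm up), then a collar 32 mm outside dia. (34 to 60 mm up), the place to grip; bore 24 mm. Origin: centre of the underside; z up the bore to the collar. Starts collar up on a spindle of the rack. 2 or 3 of the three are there
- screwdriver: Bystander: green screwdriver, 170 mm, lying on the left beyond the fixture or rack.
- wrench: Bystander: steel wrench, 160 mm, lying on the right beyond the fixture or rack.
- jar: Bystander: jar 60 mm diameter, 80 mm tall, beyond the tote.
- end_bell: Bystander: aluminium end bell 70 mm diameter, 30 mm tall, beyond the tote.
- spray_can: Bystander: can 52 mm diameter, 140 mm tall, beyond the tote.
- bearing: Bystander: steel bearing ring 52 mm diameter, 16 mm tall, at the right among the far things.
Not all that is in view belongs to the job. What is shaped like the gearhead_3 but red is not meant. What is shaped like the coil_2 but turquoise is not meant.

How it is judged:
On the way, in this order (a step that is already met when the one before it is completed fails the run):
1. the comb is pulled fully back (at least 58 mm) (value of joint comb above 0.058 m), for 0.2 s.
2. every gearhead stands upright on the floor of the tote (x of gearhead_1 in the frame of tote between -0.128 and 0.128 m and y of gearhead_1 in the frame of tote between -0.086 and 0.086 m and z of gearhead_1 in the frame of tote between -0.002 and 0.012 m and angle between each of gearhead_1, gearhead_2, gearhead_3's own z axis and vertical below 0.15 rad and linear speed of each of gearhead_1, gearhead_2, gearhead_3 below 0.03 m/s and x of gearhead_2 in the frame of tote between -0.128 and 0.128 m and y of gearhead_2 in the frame of tote between -0.086 and 0.086 m and z of gearhead_2 in the frame of tote between -0.002 and 0.012 m and x of gearhead_3 in the frame of tote between -0.128 and 0.128 m and y of gearhead_3 in the frame of tote between -0.086 and 0.086 m and z of gearhead_3 in the frame of tote between -0.002 and 0.012 m), for 0.2 s.
At the end, for the whole second after the job is handed in: The comb is home (within 6 mm), the tote stands flat on the bench, and every gearhead and coil present stands on the tote's floor (underside within 7 mm of it), upright within 0.15 rad, shaft or collar up, released and at rest (all of step 2 and value of joint comb below 0.006 m and angle between tote's own z axis and vertical below 0.05 rad and height (world z) of tote below 0.006 m and linear speed of each of tote, coil_1, coil_2, coil_3 below 0.03 m/s and x of coil_1 in the frame of tote between -0.128 and 0.128 m and y of coil_1 in the frame of tote between -0.086 and 0.086 m and z of coil_1 in the frame of tote between -0.002 and 0.012 m and angle between each of coil_1, coil_2, coil_3's own z axis and vertical below 0.15 rad and x of coil_2 in the frame of tote between -0.128 and 0.128 m and y of coil_2 in the frame of tote between -0.086 and 0.086 m and z of coil_2 in the frame of tote between -0.002 and 0.012 m and x of coil_3 in the frame of tote between -0.128 and 0.128 m and y of coil_3 in the frame of tote between -0.086 and 0.086 m and z of coil_3 in the frame of tote between -0.002 and 0.012 m); the robot touches nothing.
It fails at once if a bystander is moved more than 4 cm (distance of any of screwdriver, wrench, jar, end_bell, spray_can, bearing from where it was at the start of the episode above 0.04 m).
It fails at once if a gearhead is tipped over (more than 0.7 rad) (angle between any of gearhead_1, gearhead_2, gearhead_3's own z axis and vertical above 0.7 rad).
It fails at once if a part is dropped into the tote (it arrives near the floor at over 0.9 m/s) ((linear speed of gearhead_1 above 0.9 m/s and x of gearhead_1 in the frame of tote between -0.128 and 0.128 m and y of gearhead_1 in the frame of tote between -0.086 and 0.086 m and z of gearhead_1 in the frame of tote below 0.04 m) or (linear speed of gearhead_2 above 0.9 m/s and x of gearhead_2 in the frame of tote between -0.128 and 0.128 m and y of gearhead_2 in the frame of tote between -0.086 and 0.086 m and z of gearhead_2 in the frame of tote below 0.04 m) or (linear speed of gearhead_3 above 0.9 m/s and x of gearhead_3 in the frame of tote between -0.128 and 0.128 m and y of gearhead_3 in the frame of tote between -0.086 and 0.086 m and z of gearhead_3 in the frame of tote below 0.04 m) or (linear speed of coil_1 above 0.9 m/s and x of coil_1 in the frame of tote between -0.128 and 0.128 m and y of coil_1 in the frame of tote between -0.086 and 0.086 m and z of coil_1 in the frame of tote below 0.04 m) or (linear speed of coil_2 above 0.9 m/s and x of coil_2 in the frame of tote between -0.128 and 0.128 m and y of coil_2 in the frame of tote between -0.086 and 0.086 m and z of coil_2 in the frame of tote below 0.04 m) or (linear speed of coil_3 above 0.9 m/s and x of coil_3 in the frame of tote between -0.128 and 0.128 m and y of coil_3 in the frame of tote between -0.086 and 0.086 m and z of coil_3 in the frame of tote below 0.04 m)).
Of gearhead_1, gearhead_2, gearhead_3 only 2 to 3 are there at a start; the rules pass over those that are not, and their reading is None.
Of coil_1, coil_2, coil_3 only 2 to 3 are there at a start; the rules pass over those that are not, and their reading is None.
At some moment in a run one of tote may be knocked a few centimetres aside while the robot is not near it.
It also fails if it takes over 210 s, if anything falls off the work surface, if the arm or the gripper's body presses on something with over 40 N, if the wrist force passes 120 N, or if a joint passes its speed limit or range.

## Working session

There is one attempt and no reset: what is moved stays moved. The work goes in short steps, Python scripts to look and compute and a tool call to move; the robot and the scene stay as the last step left them, time stands still between calls to the robot, and variables do not carry over. Pictures are saved under pics/ and viewed, at most 14 in all, crops included, and the job is handed in when it is done.

Besides the shell and the picture viewer there is one more tool, called as name([rows], argument=value, ...), one row to a line, values as JSON. step_arm: Moves the arm, as the interface text tells. Its arguments: {"type":"object","properties":{"commands":{"type":"array","items":{"type":"array","items":{"type":"number"}}},"force":{"type":"number"}},"required":["commands"]}

```bash
ls; mkdir -p pics; cat > h.py <<'E'
import numpy as np, cv2
from station import arm
from scipy.spatial.transform import Rotation as Ro
def pts(f):
    z=f["z_map"]; v,u=np.mgrid[:z.shape[0],:z.shape[1]]
    c=np.stack([(u-f["cx"])/f["fx"]*z,(v-f["cy"])/f["fy"]*z,z],-1)
    return (c-f["t"])@f["R"]   # R^T (c-t)
def save(f,n): cv2.imwrite("pics/"+n,cv2.cvtColor(f["img"],cv2.COLOR_RGB2BGR))
E
python3 - <<'E'
from h import *
o=arm.get_obs(); print({k:np.round(v,3) for k,v in o.items()})
for n in("top","side"):
    f=arm.grab_frame(n); save(f,n+"0.png"); np.save(n+"0.npy",f,allow_pickle=True)
    print(n,f["fx"],np.round(-f["R"].T@f["t"],3),np.round(f["R"],2).tolist())
E
```

```text
pics
{'clock': np.float64(0.0), 'qpos': array([ 1.027,  0.399,  0.045,  1.538, -0.019,  1.207, -0.051]), 'qvel': array([ 0.   ,  0.002,  0.001,  0.   ,  0.001, -0.   , -0.002]), 'effort': array([ 1.0000e-03, -4.7512e+01,  1.3650e+00, -2.5422e+01,  1.2000e-02,
        1.0000e-02, -0.0000e+00]), 'position': array([ 0.279, -0.586,  0.23 ]), 'orientation': array([-3.062e+00, -6.930e-01,  1.000e-03]), 'ft_force': array([ 0.379, -0.259, -0.049]), 'ft_torque': array([0.002, 0.016, 0.044]), 'gripper_force': np.float64(0.0), 'finger_gap': np.float64(0.085)}
top 420.9786936773203 [0.467 0.007 1.317] [[-0.01, -1.0, -0.0], [-1.0, 0.01, -0.08], [0.08, 0.0, -1.0]]
side 452.6403784954603 [ 0.546 -0.924  0.772] [[1.0, 0.01, 0.01], [0.01, -0.57, -0.82], [0.0, 0.82, -0.57]]
```

View pics/top0.png

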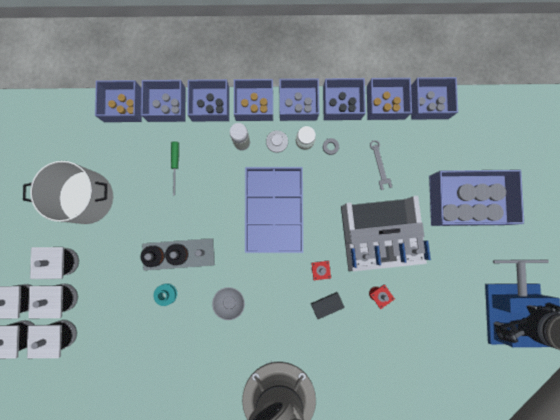

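View pics/side0.png

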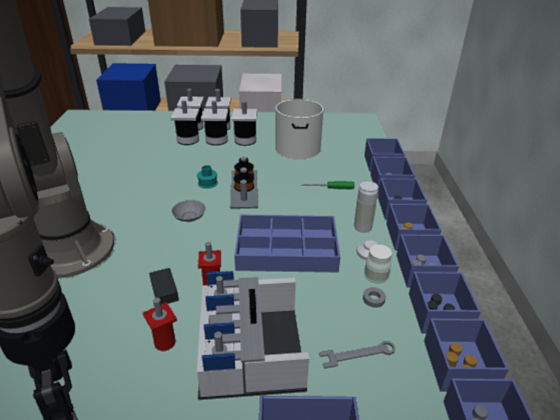

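The top view shows the tote at (274,210), the rack at (178,253) with coils at columns 152 and 176, and the fixture at (385,232) with its handle at (390,231). Red decoys stand at (321,270) and (382,296), and a turquoise one at (165,294). Next I measure with depth and look closer at the fixture.

```bash
cat > m1.py <<'E'
from h import *
f=np.load("top0.npy",allow_pickle=True).item(); P=pts(f); im=f["img"]; hsv=cv2.cvtColor(im,cv2.COLOR_RGB2HSV)
H,S,V=[hsv[...,i].astype(int) for i in range(3)]
def comps(m,mn=4):
    n,l,s,c=cv2.connectedComponentsWithStats(m.astype(np.uint8))
    for i in range(1,n):
        if s[i,4]>=mn:
            q=P[l==i]; print(np.round(c[i],1),s[i,4],"med",np.round(np.median(q,0),4),"min",np.round(q.min(0),3),"max",np.round(q.max(0),3))
v,u=np.mgrid[:420,:560]
fx=(u>335)&(u<440)&(v>190)&(v<280)
print("handle .14-.16");comps(fx&(P[...,2]>.141)&(P[...,2]<.16))
print("shaft/fins .112-.141");comps(fx&(P[...,2]>.112)&(P[...,2]<.141))
print("blue");comps(fx&(H>100)&(H<125)&(S>120))
print("rack");comps((u>135)&(u<220)&(v>230)&(v<275)&(P[...,2]>.06)&(P[...,2]<.09))
rk=(u>135)&(u<220)&(v>230)&(v<275)&(P[...,2]<.016)&(S<60); comps(rk,30)
b=(u>235)&(u<310)&(v>160)&(v<260)&(P[...,2]>.04)&(P[...,2]<.06)
print("tote");q=P[b][:,:2]; r=cv2.minAreaRect(q.astype(np.float32)); print(r)
t=im[180:280,325:445];s=cv2.resize(t,None,fx=5,fy=5,interpolation=2);cv2.imwrite("pics/c1.png",s[...,::-1])
g=np.load("side0.npy",allow_pickle=True).item(); t=g["img"][230:400,180:320]; cv2.imwrite("pics/c2.png",cv2.resize(t,None,fx=3.5,fy=3.5,interpolation=2)[:,:,::-1])
E
python3 m1.py
```

```text
handle .14-.16
[391.  230.4] 78 med [ 0.5039 -0.3159  0.1503] min [ 0.496 -0.342  0.145] max [ 0.51  -0.291  0.155]
shaft/fins .112-.141
[380.5 231.5] 10 med [ 0.5007 -0.292   0.1297] min [ 0.496 -0.294  0.114] max [ 0.505 -0.291  0.139]
[427.8 249.6] 69 med [ 0.4476 -0.4262  0.122 ] min [ 0.422 -0.433  0.112] max [ 0.476 -0.421  0.128]
[403.8 252.7] 59 med [ 0.4397 -0.3584  0.1211] min [ 0.414 -0.364  0.113] max [ 0.468 -0.354  0.126]
[378.5 254.6] 59 med [ 0.4348 -0.2863  0.1231] min [ 0.409 -0.292  0.112] max [ 0.463 -0.282  0.131]
[354.4 257.5] 55 med [ 0.4294 -0.2182  0.123 ] min [ 0.402 -0.223  0.112] max [ 0.455 -0.213  0.132]
[417.2 250.8] 32 med [ 0.4453 -0.3922  0.1349] min [ 0.439 -0.401  0.112] max [ 0.451 -0.388  0.14 ]
[366.4 256. ] 25 med [ 0.4326 -0.2488  0.1356] min [ 0.427 -0.257  0.113] max [ 0.438 -0.244  0.14 ]
blue
[426.7 250.6] 63 med [ 0.4447 -0.4257  0.1165] min [ 0.422 -0.43   0.096] max [ 0.473 -0.422  0.128]
[402.4 252.2] 68 med [ 0.4425 -0.3566  0.1156] min [ 0.417 -0.361  0.088] max [0.467 0.007 1.317]
[377.4 254.8] 58 med [ 0.4346 -0.285   0.1169] min [ 0.41  -0.288  0.093] max [ 0.46  -0.282  0.131]
[353.3 257.3] 51 med [ 0.4294 -0.2166  0.1168] min [ 0.404 -0.22   0.094] max [0.467 0.007 1.317]
rack
[173.9 254. ] 95 med [0.4412 0.3031 0.0711] min [0.426 0.29  0.06 ] max [0.456 0.319 0.081]
[198.4 252.2] 38 med [0.4464 0.231  0.0749] min [0.438 0.222 0.064] max [0.455 0.241 0.08 ]
[148.8 255.9] 99 med [0.436  0.3765 0.0712] min [0.421 0.363 0.06 ] max [0.451 0.393 0.084]
[180.8 251.8] 2823 med [0.4544 0.2844 0.0027] min [ 0.377  0.18  -0.009] max [0.512 0.441 0.016]
tote
((0.5735494494438171, 0.00840768963098526), (0.17474870383739471, 0.2592652440071106), 89.93811798095703)
```

View pics/c1.png

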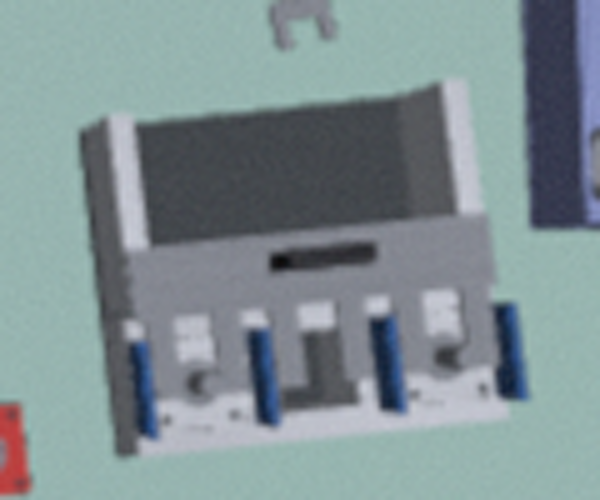

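View pics/c2.png

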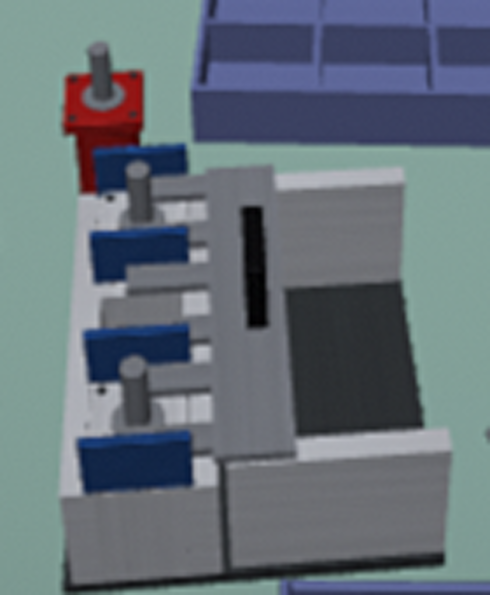

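Two gearheads stand in the outer wells, with the middle one empty, and two coils sit on the middle and +y spindles. The fixture centre is about (0.439, -0.321) with yaw 0.087. The comb is about 5 mm open, and the tote is at (0.5735, 0.008) with yaw 0. I'll plan the handle approach.

```bash
cat >> h.py <<'E'
def plan(p,yaw=None):
    """tool-axis shift (mm) and turn (rad) to TCP p, tool down, fingers closing along world angle yaw"""
    o=arm.get_obs(); R=Ro.from_rotvec(o["orientation"]).as_matrix(); 
    d=R.T@(np.array(p)-o["position"])*1000
    cur=np.arctan2(R[1,1],R[0,1]); 
    if yaw is None: w=np.zeros(3)
    else:
        c=[]
        for k in(-1,0,1,2):
            y=np.array([np.cos(yaw+k*np.pi),np.sin(yaw+k*np.pi),0]); z=np.array([0,0,-1.]); T=np.stack([np.cross(y,z),y,z],1)
            c.append(Ro.from_matrix(R.T@T).as_rotvec())
        w=min(c,key=np.linalg.norm)
    print("t%.1f"%o["clock"],"pos",np.round(o["position"],4),"close-yaw %.3f"%cur,"q7 %.2f"%o["qpos"][6],"| shift",np.round(d,1),"turn",np.round(w,3),"gap %.3f F"%o["finger_gap"],np.round(o["ft_force"],1))
    return d,w
E
python3 -c "
from h import *
plan([.505,-.315,.23],.0875)"
```

```text
t0.1 pos [ 0.2794 -0.5862  0.2304] close-yaw -1.126 q7 -0.05 | shift [ 320.3 -147.8    0.6] turn [-2.000e-03 -1.000e-03 -1.213e+00] gap 0.085 F [-0.2 -0.3  0.1]
```

step_arm([
  [320,-148,0,0,0,-1.213,50],
  [320,-148,0,0,0,-1.213,50],
  [320,-148,0,0,0,-1.213,50],
  [320,-148,0,0,0,-1.213,50],
  [320,-148,0,0,0,-1.213,50],
  [320,-148,0,0,0,-1.213,50],
  [320,-148,0,0,0,-1.213,50],
  [320,-148,0,0,0,-1.213,50],
  [320,-148,0,0,0,-1.213,50],
  [320,-148,0,0,0,-1.213,50],
])

```text
clock: 1.1
position: [0.5037, -0.3167, 0.2308]
orientation: [-2.127, -2.311, 0.002]
ft_force: [-0.4, 0.7, -0.7]
finger_gap: 0.0499
gripper_force: 0.0
```

```bash
cat > w.py <<'E'
from h import *
import sys
p,w=plan([.505,-.315,.23],.0875)
o=arm.get_obs(); f=arm.grab_frame("wrist"); save(f,sys.argv[1])
z=f["z_map"]; v,u=np.mgrid[:420,:560]
c=np.stack([(u-f["cx"])/f["fx"]*z,(v-f["cy"])/f["fy"]*z,z,np.ones_like(z)],-1)@np.array(f["hand_eye"]).T
P=c[...,:3]@Ro.from_rotvec(o["orientation"]).as_matrix().T+o["position"]
np.save("wrist.npy",dict(P=P,img=f["img"],z=z),allow_pickle=True)
def comps(m,mn=60):
    n,l,s,c=cv2.connectedComponentsWithStats((m&(z>0)).astype(np.uint8))
    for i in range(1,n):
        if s[i,4]>=mn:
            q=P[l==i]; print(np.round(c[i]),s[i,4],"med",np.round(np.median(q,0),4),"min",np.round(q.min(0),3),"max",np.round(q.max(0),3))
print("handle");comps((P[...,2]>.146)&(P[...,2]<.155))
print("shaft top");comps((P[...,2]>.131)&(P[...,2]<.141))
print("fins");comps((P[...,2]>.119)&(P[...,2]<.127))
E
python3 w.py w1.png
```

```text
t1.1 pos [ 0.5037 -0.3167  0.2308] close-yaw 0.083 q7 0.48 | shift [1.6 1.4 0.8] turn [-0.001  0.    -0.005] gap 0.050 F [-0.4  0.7 -0.7]
handle
[282. 212.] 1011 med [ 0.501  -0.3138  0.1502] min [ 0.493 -0.34   0.146] max [ 0.509 -0.29   0.152]
shaft top
[193. 115.] 329 med [ 0.4313 -0.2503  0.1371] min [ 0.424 -0.257  0.131] max [ 0.437 -0.244  0.139]
fins
[194.  70.] 714 med [ 0.4277 -0.2178  0.1232] min [ 0.4   -0.223  0.119] max [ 0.455 -0.212  0.126]
[201. 162.] 558 med [ 0.4341 -0.2858  0.1233] min [ 0.406 -0.291  0.119] max [ 0.462 -0.281  0.125]
[ 56. 169.] 145 med [ 0.3193 -0.3005  0.1242] min [ 0.311 -0.309  0.119] max [ 0.321 -0.295  0.127]
[208. 245.] 496 med [ 0.4408 -0.3567  0.1232] min [ 0.413 -0.364  0.119] max [ 0.469 -0.352  0.126]
[235. 315.] 154 med [ 0.4669 -0.4232  0.1231] min [ 0.458 -0.428  0.119] max [ 0.475 -0.42   0.126]
```

step_arm([
  [2,-2,40,0,0,-0.005,50],
  [2,-2,80,0,0,-0.005,50],
  [2,-2,100,0,0,-0.005,50],
  [2,-2,110,0,0,-0.005,50],
  [2,-2,110,0,0,-0.005,0],
  [2,-2,110,0,0,-0.005,0],
  [2,-2,110,0,0,-0.005,0],
  [2,-2,110,0,0,-0.005,0],
  [2,-2,110,0,0,-0.005,0],
  [2,-2,110,0,0,-0.005,0],
], force=40)

```text
clock: 2.15
position: [0.503, -0.3148, 0.1229]
orientation: [2.116, 2.319, -0.001]
ft_force: [-2.5, -1.7, 5.9]
finger_gap: 0.0112
gripper_force: 41.9
```

step_arm([
  [0,10,0,0,0,0,0],
  [0,20,0,0,0,0,0],
  [0,30,0,0,0,0,0],
  [0,40,0,0,0,0,0],
  [0,50,0,0,0,0,0],
  [0,56,0,0,0,0,0],
  [0,60,0,0,0,0,0],
  [0,60,0,0,0,0,0],
  [0,60,0,0,0,0,0],
])

```text
clock: 3.05
position: [0.5611, -0.3092, 0.1229]
orientation: [-2.117, -2.32, 0.004]
ft_force: [-6.3, 0.5, 8.4]
finger_gap: 0.0113
gripper_force: 42.3
```

step_arm([
  [0,3,0,0,0,0,0],
  [0,3,0,0,0,0,0],
  [0,3,0,0,0,0,0],
  [0,3,0,0,0,0,50],
  [0,3,0,0,0,0,50],
  [0,3,0,0,0,0,50],
  [0,3,-50,0,0,0,50],
  [0,3,-90,0,0,0,50],
  [0,3,-90,0,0,0,50],
])

```text
clock: 3.95
position: [0.57, -0.309, 0.2183]
orientation: [2.108, 2.312, 0.007]
ft_force: [-0.7, 0.7, 0.3]
finger_gap: 0.0502
gripper_force: 0.0
```

```bash
python3 w.py w2.png; python3 -c "
from h import *
plan([.4313,-.2503,.215],.0875)"
```

```text
t4.0 pos [ 0.57   -0.309   0.2183] close-yaw 0.092 q7 0.42 | shift [ -0.1 -65.1 -12.5] turn [0.012 0.006 0.005] gap 0.050 F [-0.7  0.7  0.3]
handle
[272. 218.] 1152 med [ 0.5617 -0.3078  0.1502] min [ 0.554 -0.334  0.146] max [ 0.57  -0.285  0.152]
shaft top
[ 90. 115.] 431 med [ 0.4322 -0.25    0.1371] min [ 0.424 -0.257  0.131] max [ 0.438 -0.243  0.14 ]
[119. 294.] 63 med [ 0.444  -0.3873  0.1356] min [ 0.438 -0.392  0.131] max [ 0.449 -0.386  0.138]
fins
[92. 66.] 820 med [ 0.4281 -0.2176  0.1232] min [ 0.4   -0.223  0.119] max [ 0.456 -0.212  0.125]
[106. 116.] 115 med [ 0.4362 -0.2499  0.1232] min [ 0.431 -0.257  0.119] max [ 0.438 -0.243  0.127]
[108. 165.] 673 med [ 0.4349 -0.2857  0.1232] min [ 0.406 -0.291  0.119] max [ 0.462 -0.281  0.126]
[122. 252.] 571 med [ 0.4423 -0.3567  0.1232] min [ 0.413 -0.362  0.119] max [ 0.469 -0.352  0.126]
[130. 287.] 91 med [ 0.4477 -0.3877  0.1226] min [ 0.44  -0.394  0.119] max [ 0.451 -0.386  0.127]
t4.0 pos [ 0.5682 -0.3083  0.2151] close-yaw 0.092 q7 0.42 | shift [  70.4 -130.9   -1.1] turn [0.007 0.004 0.005] gap 0.050 F [ 0.2 -0.5 -0.6]
```

step_arm([
  [70,-131,0,0.007,0.004,0,50],
  [70,-131,0,0.007,0.004,0,50],
  [70,-131,0,0.007,0.004,0,50],
  [70,-131,0,0.007,0.004,0,50],
  [70,-131,0,0.007,0.004,0,50],
  [70,-131,0,0.007,0.004,0,50],
])

```text
clock: 4.6
position: [0.4298, -0.2504, 0.2113]
orientation: [-2.112, -2.317, 0.003]
ft_force: [0.1, 0.6, 0.8]
finger_gap: 0.0498
gripper_force: 0.0
```

```bash
python3 w.py w3.png; python3 -c "
from h import *
plan([.4313,-.2503,.106],.0875)"
```

```text
t4.6 pos [ 0.4298 -0.2504  0.2113] close-yaw 0.093 q7 0.48 | shift [-71.2  68.8 -19.3] turn [-0.006 -0.004  0.005] gap 0.050 F [0.1 0.6 0.8]
handle
[457. 291.] 258 med [ 0.5591 -0.2889  0.1501] min [ 0.553 -0.296  0.146] max [ 0.566 -0.284  0.152]
shaft top
[286. 217.] 305 med [ 0.4304 -0.2491  0.1373] min [ 0.424 -0.257  0.131] max [ 0.437 -0.243  0.139]
[444. 281.] 199 med [ 0.5545 -0.2872  0.1359] min [ 0.553 -0.3    0.131] max [ 0.565 -0.284  0.141]
fins
[248.  36.] 92 med [ 0.3945 -0.1314  0.1246] min [ 0.386 -0.133  0.119] max [ 0.398 -0.123  0.127]
[286. 170.] 664 med [ 0.4271 -0.2169  0.1233] min [ 0.4   -0.222  0.119] max [ 0.455 -0.212  0.126]
[287. 255.] 574 med [ 0.4339 -0.2849  0.1233] min [ 0.406 -0.291  0.119] max [ 0.462 -0.28   0.126]
[140. 258.] 102 med [ 0.3183 -0.2971  0.1236] min [ 0.311 -0.305  0.119] max [ 0.321 -0.295  0.127]
[435. 277.] 177 med [ 0.5549 -0.2909  0.1229] min [ 0.553 -0.31   0.119] max [ 0.565 -0.284  0.127]
[288. 333.] 564 med [ 0.4424 -0.3563  0.123 ] min [ 0.413 -0.362  0.119] max [ 0.469 -0.351  0.125]
t4.7 pos [ 0.4301 -0.2505  0.2114] close-yaw 0.093 q7 0.48 | shift [ -0.3   1.9 105.4] turn [-0.006 -0.004  0.005] gap 0.050 F [-0.1  0.5 -0. ]
```

View pics/w3.png

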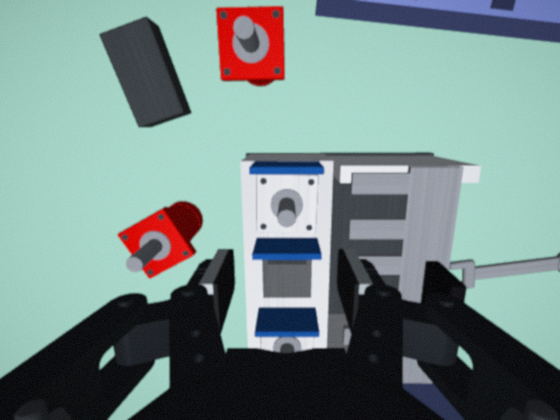

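The wrist view shows the shaft centred between the fins at (286,212) and the comb's teeth well clear of the block. I'll descend and grip.

step_arm([
  [0,1,40,0,0,0,50],
  [0,1,80,0,0,0,50],
  [0,1,98,0,0,0,50],
  [0,1,105,0,0,0,50],
  [0,1,105,0,0,0,50],
  [0,1,105,0,0,0,0],
  [0,1,105,0,0,0,0],
  [0,1,105,0,0,0,0],
  [0,1,105,0,0,0,0],
  [0,1,105,0,0,0,0],
], force=70)

```text
clock: 5.65
position: [0.4299, -0.2503, 0.1078]
orientation: [-2.114, -2.318, 0.003]
ft_force: [-0.9, 1.0, 5.8]
finger_gap: 0.0116
gripper_force: 68.3
```

step_arm([
  [0,0,0,0,0,0,0],
  [0,0,0,0,0,0,0],
  [0,0,-8,0,0,0,0],
  [0,0,-20,0,0,0,0],
  [0,0,-35,0,0,0,0],
  [0,0,-55,0,0,0,0],
  [0,0,-75,0,0,0,0],
  [0,0,-100,0,0,0,0],
  [0,0,-130,0,0,0,0],
  [0,0,-160,0,0,0,0],
])

```text
clock: 6.65
position: [0.4285, -0.2497, 0.2671]
orientation: [-2.11, -2.314, 0.006]
ft_force: [0.8, -1.0, -6.8]
finger_gap: 0.0118
gripper_force: 68.6
```

```bash
cat > tote.py <<'E'
from h import *
f=arm.grab_frame("top"); P=pts(f); im=f["img"]; hsv=cv2.cvtColor(im,cv2.COLOR_RGB2HSV).astype(int)
m=(abs(P[...,0]-.58)<.22)&(abs(P[...,1]-.01)<.17)&(P[...,2]>.04)&(P[...,2]<.056)&(hsv[...,0]>105)&(hsv[...,0]<135)&(hsv[...,1]>50)
n,l,s,c=cv2.connectedComponentsWithStats(cv2.dilate(m.astype(np.uint8),np.ones((3,3))))
i=1+np.argmax(s[1:,4]); q=P[m&(l==i)][:,:2]; print("tote",len(q),cv2.minAreaRect(q.astype(np.float32)),s[i])
(cx,cy),sz,a=cv2.minAreaRect(q.astype(np.float32))
if sz[0]<sz[1]: a-=90
a=np.radians((a+90)%180-90); print("yaw",round(a,4))
C={(i,j):np.round([cx+np.cos(a)*85*i/1e3-np.sin(a)*.0425*j,cy+np.sin(a)*85*i/1e3+np.cos(a)*.0425*j],4) for i in(-1,0,1) for j in(-1,1)}
if __name__=="__main__": print(C)
E
python3 - <<'E'
from tote import *
print(C)
plan([*C[(-1,-1)],.25])
E
```

```text
tote 695 ((0.5734385251998901, 0.009076930582523346), (0.17392145097255707, 0.2585601210594177), 89.5541763305664) [ 244  166   60   88 1651]
yaw -0.0078
{(-1, -1): array([ 0.4881, -0.0328]), (-1, 1): array([0.4888, 0.0522]), (0, -1): array([ 0.5731, -0.0334]), (0, 1): array([0.5738, 0.0516]), (1, -1): array([ 0.6581, -0.0341]), (1, 1): array([0.6588, 0.0509])}
t6.7 pos [ 0.4315 -0.251   0.2727] close-yaw 0.092 q7 0.50 | shift [212.1  76.4  22.5] turn [0. 0. 0.] gap 0.012 F [ 1.4 -0.6 -0. ]
```

step_arm([
  [10,12,0,0,0,0,0],
  [30,37,0,0,0,0,0],
  [58,73,0,0,0,0,0],
  [88,110,0,0,0,0,0],
  [117,147,0,0,0,0,0],
  [146,184,0,0,0,0,0],
  [172,216,0,0,0,0,0],
  [188,237,0,0,0,0,0],
  [195,246,0,0,0,0,0],
  [195,246,0,0,0,0,0],
])

```text
clock: 7.7
position: [0.6567, -0.032, 0.2642]
orientation: [-2.107, -2.317, 0.006]
ft_force: [-0.6, 0.4, -5.3]
finger_gap: 0.0121
gripper_force: 68.7
```

```bash
python3 - <<'E'
from tote import *
print(C)
plan([*C[(1,-1)],.104],.08)
f=arm.grab_frame("side"); save(f,"s1.png")
E
```

```text
tote 486 ((0.5735210180282593, 0.017612233757972717), (0.1561736762523651, 0.2590347230434418), 89.85356140136719) [ 244  166   55   88 1187]
yaw -0.0026
{(-1, -1): array([ 0.4884, -0.0247]), (-1, 1): array([0.4886, 0.0603]), (0, -1): array([ 0.5734, -0.0249]), (0, 1): array([0.5736, 0.0601]), (1, -1): array([ 0.6584, -0.0251]), (1, 1): array([0.6586, 0.0599])}
t7.8 pos [ 0.6559 -0.0341  0.2644] close-yaw 0.092 q7 -0.07 | shift [  8.3   4.9 160.4] turn [-0.01  -0.003  0.012] gap 0.012 F [-0.5 -0.4 -5.1]
```

View pics/s1.png

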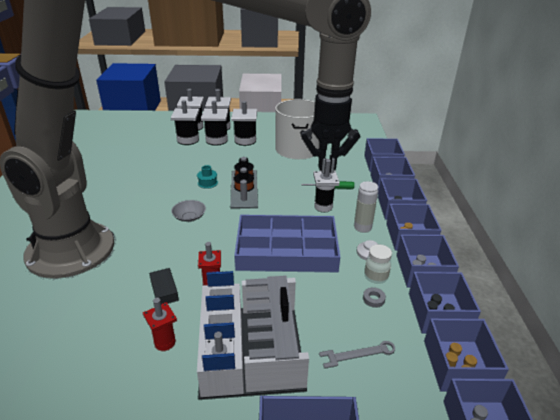

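The gearhead hangs upright over the tote at (324,190) and the tote hasn't moved. I'll lower it.

step_arm([
  [0,2,20,-0.01,0,0,0],
  [0,2,50,-0.01,0,0,0],
  [0,2,80,-0.01,0,0,0],
  [0,2,110,-0.01,0,0,0],
  [0,2,130,-0.01,0,0,0],
  [0,2,145,-0.01,0,0,0],
  [0,2,152,-0.01,0,0,0],
  [0,2,156,-0.01,0,0,0],
  [0,2,158,-0.01,0,0,0],
  [0,2,158,-0.01,0,0,0],
])

```text
clock: 8.8
position: [0.6584, -0.0328, 0.1082]
orientation: [2.117, 2.321, 0.009]
ft_force: [-0.8, -0.7, -4.3]
finger_gap: 0.0123
gripper_force: 68.6
```

```bash
python3 -c "
from h import *
plan([.658,-.034,.1028],.09)"
```

```text
t8.8 pos [ 0.6584 -0.0328  0.1082] close-yaw 0.092 q7 -0.13 | shift [-1.2 -0.5  5.4] turn [ 0.004 -0.004  0.002] gap 0.012 F [-0.8 -0.7 -4.3]
```

step_arm([
  [0,0,2,0,0,0,0],
  [0,0,3,0,0,0,0],
  [0,0,4,0,0,0,0],
  [0,0,5,0,0,0,0],
  [0,0,6,0,0,0,0],
  [0,0,6,0,0,0,0],
])

```text
clock: 9.4
position: [0.6585, -0.0326, 0.1028]
orientation: [2.117, 2.321, 0.009]
ft_force: [-1.0, 0.5, 4.4]
finger_gap: 0.012
gripper_force: 70.1
```

step_arm([
  [0,0,1,0,0,0,20],
  [0,0,1,0,0,0,45],
  [0,0,1,0,0,0,45],
  [0,0,1,0,0,0,45],
  [0,0,-20,0,0,0,45],
  [0,0,-60,0,0,0,45],
  [0,0,-110,0,0,0,45],
  [0,0,-110,0,0,0,45],
])

```text
clock: 10.2
position: [0.6624, -0.0326, 0.2196]
orientation: [2.11, 2.314, 0.023]
ft_force: [1.4, -0.3, 0.7]
finger_gap: 0.0451
gripper_force: 0.0
```

```bash
python3 -c "
from h import *
plan([.4445,-.3925,.22],.0875)"
```

```text
t10.2 pos [ 0.6624 -0.0326  0.2196] close-yaw 0.092 q7 -0.09 | shift [-338.4 -249.9   -5.7] turn [ 0.018 -0.003  0.004] gap 0.045 F [ 1.4 -0.3  0.7]
```

step_arm([
  [-338,-250,0,0.01,0,0,50],
  [-338,-250,0,0.01,0,0,50],
  [-338,-250,0,0.01,0,0,50],
  [-338,-250,0,0.01,0,0,50],
  [-338,-250,0,0.01,0,0,50],
  [-338,-250,0,0.01,0,0,50],
  [-338,-250,0,0.01,0,0,50],
  [-338,-250,0,0.01,0,0,50],
  [-338,-250,0,0.01,0,0,50],
  [-338,-250,0,0.01,0,0,50],
])

```text
clock: 11.2
position: [0.4363, -0.3973, 0.2089]
orientation: [-2.121, -2.307, 0.008]
ft_force: [-0.5, 0.0, 0.6]
finger_gap: 0.05
gripper_force: 0.0
```

```bash
python3 w.py w4.png; python3 - <<'E'
from h import *
plan([.4445,-.3925,.1065],.0875)
import tote
for a in tote.C.items(): print(a)
P,im=tote.P,tote.im
m=(abs(P[...,0]-.658)<.04)&(abs(P[...,1]+.034)<.05)&(P[...,2]>.118); print("shaft in tote",m.sum(),np.median(P[m],0),P[m].max(0))
E
```

```text
t11.2 pos [ 0.4363 -0.3973  0.2089] close-yaw 0.084 q7 0.65 | shift [ 76.3  75.1 -21.6] turn [-0.009 -0.002 -0.004] gap 0.050 F [-0.5  0.   0.6]
handle
[499. 105.] 1913 med [ 0.5598 -0.3087  0.1501] min [ 0.553 -0.335  0.146] max [ 0.569 -0.285  0.153]
shaft top
[479. 106.] 692 med [ 0.5555 -0.3094  0.1361] min [ 0.553 -0.335  0.131] max [ 0.56  -0.285  0.141]
[297. 214.] 309 med [ 0.4441 -0.3925  0.1374] min [ 0.438 -0.4    0.131] max [ 0.451 -0.386  0.139]
fins
[296.  55.] 880 med [ 0.4343 -0.2865  0.1232] min [ 0.406 -0.292  0.119] max [ 0.461 -0.281  0.126]
[124.  67.] 138 med [ 0.3195 -0.3033  0.1235] min [ 0.314 -0.309  0.119] max [ 0.321 -0.296  0.127]
[468. 107.] 465 med [ 0.5557 -0.3091  0.1233] min [ 0.553 -0.335  0.119] max [ 0.56  -0.286  0.127]
[296. 162.] 666 med [ 0.441  -0.3574  0.1233] min [ 0.413 -0.363  0.119] max [ 0.468 -0.352  0.125]
[296. 250.] 620 med [ 0.4462 -0.4255  0.1233] min [ 0.419 -0.431  0.119] max [ 0.475 -0.421  0.125]
t11.2 pos [ 0.4386 -0.3942  0.209 ] close-yaw 0.088 q7 0.65 | shift [  0.8   6.7 102.5] turn [-0.007 -0.004  0.001] gap 0.050 F [ 0.2 -0.1 -0.3]
tote 702 ((0.5732808113098145, 0.009500503540039062), (0.17387624084949493, 0.2586469352245331), 89.38126373291016) [ 244  166   60   88 1653]
yaw -0.0108
((-1, -1), array([ 0.4878, -0.0321]))
((-1, 1), array([0.4887, 0.0529]))
((0, -1), array([ 0.5728, -0.033 ]))
((0, 1), array([0.5737, 0.052 ]))
((1, -1), array([ 0.6578, -0.0339]))
((1, 1), array([0.6587, 0.0511]))
shaft in tote 22 [ 0.65997898 -0.03299597  0.13214747] [ 0.66655837 -0.02726786  0.13699919]
```

step_arm([
  [0,0,0,0,0,0,50],
  [0,0,20,0,0,0,50],
  [0,0,50,0,0,0,50],
  [0,0,60,0,0,0,50],
  [0,0,60,0,0,0,50],
])

```text
clock: 11.8
position: [0.4392, -0.3905, 0.1477]
orientation: [-2.106, -2.316, 0.003]
ft_force: [-0.1, 0.2, 0.9]
finger_gap: 0.0502
gripper_force: 0.0
```

```bash
python3 -c "
from h import *
plan([.4443,-.3925,.1070],.0875)"
```

```text
t11.8 pos [ 0.4392 -0.3905  0.1477] close-yaw 0.095 q7 0.63 | shift [-2.7  5.3 40.7] turn [-0.009 -0.007  0.007] gap 0.050 F [-0.1  0.2  0.9]
```

step_arm([
  [-2,5,15,-0.008,-0.006,-0.007,50],
  [-2,5,30,-0.008,-0.006,-0.007,50],
  [-2,5,38,-0.008,-0.006,-0.007,50],
  [-2,5,40,-0.008,-0.006,-0.007,50],
  [-2,5,40,-0.008,-0.006,-0.007,0],
  [-2,5,40,-0.008,-0.006,-0.007,0],
  [-2,5,40,-0.008,-0.006,-0.007,0],
  [-2,5,40,-0.008,-0.006,-0.007,0],
  [-2,5,40,-0.008,-0.006,-0.007,0],
  [-2,5,40,-0.008,-0.006,-0.007,0],
], force=70)

```text
clock: 12.8
position: [0.4442, -0.3944, 0.1101]
orientation: [2.107, 2.326, -0.002]
ft_force: [-2.1, 0.3, 5.4]
finger_gap: 0.0117
gripper_force: 68.3
```

step_arm([
  [0,0,0,0,0,0,0],
  [0,0,0,0,0,0,0],
  [0,0,-8,0,0,0,0],
  [0,0,-20,0,0,0,0],
  [0,0,-35,0,0,0,0],
  [0,0,-55,0,0,0,0],
  [0,0,-75,0,0,0,0],
  [0,0,-100,0,0,0,0],
  [0,0,-130,0,0,0,0],
  [0,0,-160,0,0,0,0],
])

```text
clock: 13.8
position: [0.4437, -0.3929, 0.2708]
orientation: [2.107, 2.328, -0.0]
ft_force: [0.9, -0.5, -5.5]
finger_gap: 0.0114
gripper_force: 68.3
```

```bash
python3 - <<'E'
from tote import *
print(C)
plan([*C[(-1,-1)],.267],.087)
E
```

```text
tote 699 ((0.5736225843429565, 0.009317301213741302), (0.17375357449054718, 0.2588578760623932), 89.52252197265625) [ 244  166   60   88 1650]
yaw -0.0083
{(-1, -1): array([ 0.4883, -0.0325]), (-1, 1): array([0.489 , 0.0525]), (0, -1): array([ 0.5733, -0.0332]), (0, 1): array([0.574 , 0.0518]), (1, -1): array([ 0.6583, -0.0339]), (1, 1): array([0.659 , 0.0511])}
t13.8 pos [ 0.4462 -0.3946  0.277 ] close-yaw 0.099 q7 0.67 | shift [356.2  77.7   7.6] turn [0.008 0.008 0.012] gap 0.012 F [ 1.6 -1.1 -0.3]
```

step_arm([
  [15,3,0,0,0,0,0],
  [50,11,0,0,0,0,0],
  [98,21,0,0,0,0,0],
  [146,32,0,0,0,0,0],
  [194,42,0,0,0,0,0],
  [242,53,0,0,0,0,0],
  [290,63,0,0,0,0,0],
  [330,72,0,0,0,0,0],
  [350,77,0,0,0,0,0],
  [356,78,0,0,0,0,0],
])

```text
clock: 14.85
position: [0.4852, -0.027, 0.2676]
orientation: [-2.101, -2.336, 0.001]
ft_force: [-0.6, -1.0, -6.1]
finger_gap: 0.0116
gripper_force: 68.5
```

step_arm([
  [0,0,0,0,0,0,0],
  [0,0,0,0,0,0,0],
])

```text
clock: 15.05
position: [0.4856, -0.0334, 0.2678]
orientation: [2.11, 2.325, -0.004]
ft_force: [0.3, -0.2, -5.7]
finger_gap: 0.0122
gripper_force: 68.5
```

```bash
python3 - <<'E'
from tote import *
plan([.4883,-.0325,.105],.087)
f=arm.grab_frame("side"); save(f,"s2.png")
E
```

```text
tote 534 ((0.5733358860015869, 0.00922095775604248), (0.17359928786754608, 0.2585078775882721), 89.47859954833984) [ 244  166   60   88 1217]
yaw -0.0091
t15.1 pos [ 0.4857 -0.0337  0.268 ] close-yaw 0.096 q7 0.02 | shift [  1.4   2.7 163. ] turn [-0.     0.003  0.009] gap 0.012 F [-1.1 -0.5 -6.5]
```

View pics/s2.png

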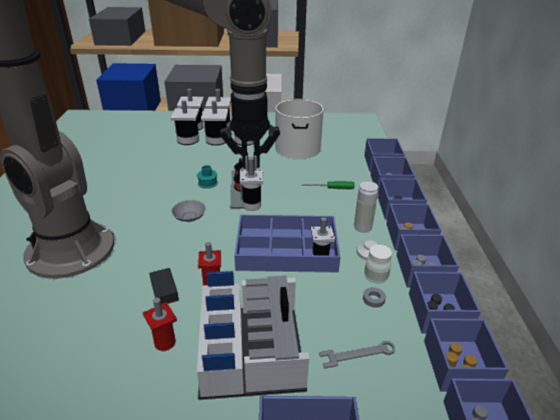

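The first gearhead stands in the tote at (321,240). The second hangs upright at (252,185) above the near compartment, so I'll lower it.

step_arm([
  [1,3,20,0,0,0,0],
  [1,3,50,0,0,0,0],
  [1,3,80,0,0,0,0],
  [1,3,110,0,0,0,0],
  [1,3,130,0,0,0,0],
  [1,3,145,0,0,0,0],
  [1,3,152,0,0,0,0],
  [1,3,156,0,0,0,0],
  [1,3,158,0,0,0,0],
  [1,3,158,0,0,0,0],
])

```text
clock: 16.15
position: [0.4899, -0.031, 0.1111]
orientation: [2.107, 2.326, -0.0]
ft_force: [-0.2, -0.9, -5.0]
finger_gap: 0.0118
gripper_force: 68.6
```

step_arm([
  [0,0,1,0,0,0,0],
  [0,0,2,0,0,0,0],
  [0,0,3,0,0,0,0],
  [0,0,4,0,0,0,0],
  [0,0,4,0,0,0,0],
])

```text
clock: 16.65
position: [0.4893, -0.0307, 0.1065]
orientation: [2.107, 2.327, -0.001]
ft_force: [-0.5, 0.5, -5.6]
finger_gap: 0.012
gripper_force: 68.6
```

step_arm([
  [0,0,1,0,0,0,0],
  [0,0,2,0,0,0,0],
  [0,0,2,0,0,0,0],
  [0,0,2.5,0,0,0,0],
])

```text
clock: 17.05
position: [0.4899, -0.0307, 0.105]
orientation: [2.107, 2.326, -0.001]
ft_force: [-2.7, 0.3, 7.6]
finger_gap: 0.0115
gripper_force: 70.2
```

Contact at the expected height. I'll release, lift and look.

step_arm([
  [0,0,2,0,0,0,20],
  [0,0,2,0,0,0,45],
  [0,0,2,0,0,0,45],
  [0,0,2,0,0,0,45],
  [0,0,-20,0,0,0,45],
  [0,0,-60,0,0,0,45],
  [0,0,-110,0,0,0,45],
  [0,0,-110,0,0,0,45],
])

```text
clock: 17.85
position: [0.4942, -0.0301, 0.2206]
orientation: [2.1, 2.319, 0.011]
ft_force: [1.9, -0.1, -0.6]
finger_gap: 0.0454
gripper_force: 0.0
```

```bash
python3 - <<'E'
from h import *
plan([.559,-.3095,.21],.0875)
E
```

```text
t17.9 pos [ 0.4942 -0.0301  0.2206] close-yaw 0.099 q7 -0.02 | shift [-284.4   36.7   12.6] turn [0.014 0.005 0.011] gap 0.045 F [ 1.9 -0.1 -0.6]
```

step_arm([
  [-284,38,0,0.01,0,0.01,50],
  [-284,38,0,0.01,0,0.01,50],
  [-284,38,0,0.01,0,0.01,50],
  [-284,38,0,0.01,0,0.01,50],
  [-284,38,0,0.01,0,0.01,50],
  [-284,38,0,0.01,0,0.01,50],
  [-284,38,0,0.01,0,0.01,50],
  [-284,38,0,0.01,0,0.01,50],
  [-284,38,0,0.01,0,0.01,50],
])

```text
clock: 18.75
position: [0.5554, -0.3075, 0.2144]
orientation: [-2.114, -2.316, 0.011]
ft_force: [1.1, 0.9, 0.8]
finger_gap: 0.0503
gripper_force: 0.0
```

```bash
cat > chk.py <<'E'
import tote
from tote import *
for a in C.items(): print(a)
L=np.stack([P[...,0]-cx,P[...,1]-cy],-1); X=L[...,0]*np.cos(a)+L[...,1]*np.sin(a); Y=-L[...,0]*np.sin(a)+L[...,1]*np.cos(a)
m=(abs(X)<.13)&(abs(Y)<.087)&(P[...,2]>.056)
n,l,s,c=cv2.connectedComponentsWithStats(m.astype(np.uint8))
for i in range(1,n):
    if s[i,4]>8:
        k=l==i; z=P[...,2][k]; t=k&(P[...,2]>z.max()-.012); print("part tote xy %.3f %.3f"%(X[k].mean(),Y[k].mean()),"topmax",round(z.max(),3),"top xy %.3f %.3f"%(np.median(X[t]),np.median(Y[t])),s[i,4])
E
python3 chk.py; python3 - <<'E'
from h import *
plan([.559,-.3095,.123],.0875)
E
```

```text
tote 704 ((0.5734506845474243, 0.009229801595211029), (0.17362409830093384, 0.2588311731815338), 89.39166259765625) [ 244  166   60   88 1651]
yaw -0.0106
((-1, -1), array([ 0.488 , -0.0324]))
((-1, 1), array([0.4889, 0.0526]))
((0, -1), array([ 0.573 , -0.0333]))
((0, 1), array([0.5739, 0.0517]))
((1, -1), array([ 0.658 , -0.0342]))
((1, 1), array([0.6589, 0.0508]))
t18.8 pos [ 0.5555 -0.3073  0.2146] close-yaw 0.092 q7 0.38 | shift [-2.4  4.1 91.6] turn [-0.009  0.001  0.004] gap 0.050 F [ 0.3  1.2 -0.2]Traceback (most recent call last):
  File "chk.py", line 4, in <module>
    L=np.stack([P[...,0]-cx,P[...,1]-cy],-1); X=L[...,0]*np.cos(a)+L[...,1]*np.sin(a); Y=-L[...,0]*np.sin(a)+L[...,1]*np.cos(a)
                                                ~~~~~~~~^~~~~~~~~~
ValueError: operands could not be broadcast together with shapes (420,560) (2,2)
```

```bash
sed -i 's/^for a in C.items(): print(a)/for kv in C.items(): print(kv)/' chk.py; python3 chk.py | grep part
```

```text
part tote xy 0.086 -0.042 topmax 1.317 top xy -0.107 -0.003 314
part tote xy -0.082 -0.041 topmax 1.317 top xy -0.107 -0.003 317
```

step_arm([
  [-2,4,40,-0.009,0,0,50],
  [-2,4,70,-0.009,0,0,50],
  [-2,4,85,-0.009,0,0,50],
  [-2,4,91,-0.009,0,0,50],
  [-2,4,91,-0.009,0,0,0],
  [-2,4,91,-0.009,0,0,0],
  [-2,4,91,-0.009,0,0,0],
  [-2,4,91,-0.009,0,0,0],
  [-2,4,91,-0.009,0,0,0],
], force=40)

```text
clock: 19.75
position: [0.5602, -0.3116, 0.1256]
orientation: [2.116, 2.315, -0.0]
ft_force: [1.1, -1.0, 5.9]
finger_gap: 0.0111
gripper_force: 42.1
```

step_arm([
  [0,-10,0,0,0,0,0],
  [0,-20,0,0,0,0,0],
  [0,-30,0,0,0,0,0],
  [0,-40,0,0,0,0,0],
  [0,-50,0,0,0,0,0],
  [0,-56,0,0,0,0,0],
  [0,-60,0,0,0,0,0],
  [0,-62,0,0,0,0,0],
  [0,-63,0,0,0,0,0],
])

```text
clock: 20.65
position: [0.4973, -0.3175, 0.1256]
orientation: [2.116, 2.314, -0.0]
ft_force: [2.5, -0.5, 6.9]
finger_gap: 0.0113
gripper_force: 42.3
```

step_arm([
  [0,-1,0,0,0,0,0],
  [0,-2,0,0,0,0,0],
  [0,-2,0,0,0,0,0],
])

```text
clock: 20.95
position: [0.4966, -0.3177, 0.1256]
orientation: [2.114, 2.313, 0.002]
ft_force: [4.9, -0.3, 4.5]
finger_gap: 0.0111
gripper_force: 42.1
```

step_arm([
  [0,-1,0,0,0,0,0],
  [0,-2,0,0,0,0,0],
  [0,-2,0,0,0,0,0],
  [0,0,0,0,0,0,0],
  [0,0,0,0,0,0,50],
  [0,0,0,0,0,0,50],
  [0,0,0,0,0,0,50],
  [0,0,-50,0,0,0,50],
  [0,0,-100,0,0,0,50],
  [0,0,-100,0,0,0,50],
])

```text
clock: 21.95
position: [0.4974, -0.3187, 0.2307]
orientation: [2.112, 2.307, 0.001]
ft_force: [1.1, -0.1, 0.5]
finger_gap: 0.05
gripper_force: 0.0
```

```bash
python3 w.py w5.png | grep -A3 handle;  python3 chk.py; python3 - <<'E'
from h import *
plan([.5738,-.05,.24],.0)
plan([.4405,.3035,.22],.0)
E
```

```text
handle
[283. 210.] 1036 med [ 0.4969 -0.3145  0.1503] min [ 0.489 -0.341  0.147] max [ 0.505 -0.291  0.153]
shaft top
fins
tote 702 ((0.5735531449317932, 0.009562060236930847), (0.17351245880126953, 0.2595215439796448), 89.23321533203125) [ 244  166   60   88 1659]
yaw -0.0134
((-1, -1), array([ 0.488 , -0.0318]))
((-1, 1), array([0.4891, 0.0532]))
((0, -1), array([ 0.573 , -0.0329]))
((0, 1), array([0.5741, 0.0521]))
((1, -1), array([ 0.658 , -0.0341]))
((1, 1), array([0.6591, 0.0509]))
part tote xy 0.086 -0.042 topmax 0.138 top xy 0.088 -0.041 313
part tote xy -0.082 -0.042 topmax 1.317 top xy -0.107 -0.004 317
t22.1 pos [ 0.4937 -0.3172  0.2246] close-yaw 0.088 q7 0.46 | shift [259.1 103.4 -16.2] turn [0.001 0.004 0.088] gap 0.050 F [ 0.   0.  -0.9]
t22.1 pos [ 0.4937 -0.3172  0.2246] close-yaw 0.088 q7 0.46 | shift [623.    1.8   2.4] turn [0.001 0.004 0.088] gap 0.050 F [ 0.   0.  -0.9]
```

step_arm([
  [400,0,-15,0,0,0,50],
  [400,0,-15,0,0,0,50],
  [400,0,-15,0,0,0,50],
  [400,0,-15,0,0,0,50],
  [400,0,-15,0,0,0,50],
  [400,0,-15,0,0,0,50],
  [400,0,-15,0,0,0,50],
  [400,0,-15,0,0,0,50],
  [400,0,-15,0,0,0,50],
  [400,0,-15,0,0,0,50],
])

```text
clock: 23.05
position: [0.4567, 0.0821, 0.2362]
orientation: [-2.117, -2.321, 0.007]
ft_force: [-0.1, -1.7, -0.0]
finger_gap: 0.05
gripper_force: 0.0
```

step_arm([
  [223,2,15,0,0,0,55],
  [223,2,15,0,0,0,55],
  [223,2,15,0,0,0,55],
  [223,2,15,0,0,0,55],
  [223,2,15,0,0,0,55],
  [223,2,15,0,0,0,55],
  [223,2,15,0,0,0,55],
])

```text
clock: 23.75
position: [0.4407, 0.3016, 0.2208]
orientation: [2.121, 2.315, -0.008]
ft_force: [-0.3, -0.1, -0.3]
finger_gap: 0.0552
gripper_force: 0.0
```

```bash
sed -i 's/^print("handle.*//' w.py; cat >> w.py <<'E'
print("spindle tops");comps((P[...,2]>.0735)&(P[...,2]<.0785),40)
print("collars");comps((P[...,2]>.067)&(P[...,2]<.0725)&(P[...,1]>.2),40)
E
python3 w.py w6.png | sed -n '/spindle/,$p'; python3 - <<'E'
from h import *
plan([.4405,.3035,.05],.08)
E
```

```text
spindle tops
[287. 107.] 400 med [0.4349 0.3811 0.0761] min [0.426 0.372 0.074] max [0.444 0.39  0.078]
[285. 189.] 326 med [0.4395 0.3079 0.0763] min [0.43  0.298 0.074] max [0.449 0.317 0.078]
[283. 261.] 272 med [0.4443 0.2345 0.0762] min [0.435 0.224 0.074] max [0.454 0.243 0.078]
collars
[286. 107.] 450 med [0.4348 0.3817 0.0703] min [0.419 0.366 0.067] max [0.451 0.397 0.072]
[285. 188.] 387 med [0.4397 0.3078 0.0703] min [0.424 0.292 0.067] max [0.455 0.323 0.072]
t23.8 pos [0.4411 0.301  0.221 ] close-yaw 0.086 q7 -0.82 | shift [ 3.40e+00 -1.00e-01  1.71e+02] turn [-0.002  0.005  0.006] gap 0.055 F [ 0.5 -0.4 -0.8]
```

View pics/w6.png

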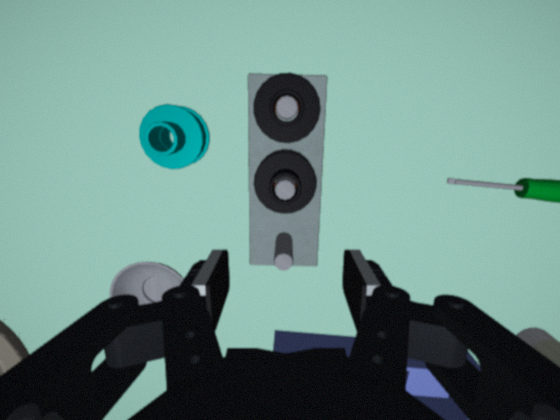

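The wrist view shows coils at (287,107) and (285,188) and the empty spindle at (283,261). The wrist measurements give 74 mm spacing and the right heights, so I'll take the middle coil.

step_arm([
  [6,-1,45,0,0,0,55],
  [6,-1,90,0,0,0,55],
  [6,-1,130,0,0,0,55],
  [6,-1,150,0,0,0,55],
  [6,-1,160,0,0,0,55],
  [6,-1,160,0,0,0,55],
])

```text
clock: 24.4
position: [0.4391, 0.307, 0.0612]
orientation: [2.122, 2.314, -0.007]
ft_force: [-0.4, -0.9, 0.3]
finger_gap: 0.0549
gripper_force: 0.0
```

```bash
python3 - <<'E'
from h import *
plan([.4395,.308,.046],.087)
E
```

```text
t24.4 pos [0.4391 0.307  0.0612] close-yaw 0.086 q7 -1.00 | shift [ 1.   0.5 15.2] turn [-0.002  0.004 -0.001] gap 0.055 F [-0.4 -0.9  0.3]
```

step_arm([
  [1,0.5,8,0,0,0,55],
  [1,0.5,13,0,0,0,55],
  [1,0.5,15,0,0,0,55],
  [1,0.5,15,0,0,0,20],
  [1,0.5,15,0,0,0,20],
  [1,0.5,15,0,0,0,20],
  [1,0.5,15,0,0,0,20],
  [1,0.5,15,0,0,0,20],
], force=45)

```text
clock: 25.2
position: [0.4396, 0.3107, 0.0478]
orientation: [2.119, 2.317, -0.001]
ft_force: [-0.8, -0.5, 3.9]
finger_gap: 0.03
gripper_force: 45.2
```

step_arm([
  [0,0,0,0,0,0,20],
  [0,0,-5,0,0,0,20],
  [0,0,-15,0,0,0,20],
  [0,0,-30,0,0,0,20],
  [0,0,-50,0,0,0,20],
  [0,0,-70,0,0,0,20],
  [0,0,-90,0,0,0,20],
  [0,0,-110,0,0,0,20],
  [0,0,-130,0,0,0,20],
  [0,0,-140,0,0,0,20],
])

```text
clock: 26.2
position: [0.4398, 0.3116, 0.19]
orientation: [2.118, 2.316, 0.003]
ft_force: [-0.0, 0.2, -1.2]
finger_gap: 0.0301
gripper_force: 44.9
```

```bash
python3 chk.py; python3 - <<'E'
from h import *
plan([.489,.0525,.185],.0)
E
```

```text
tote 707 ((0.5735988616943359, 0.009138233959674835), (0.17377224564552307, 0.2588742971420288), 89.550048828125) [ 244  166   60   88 1655]
yaw -0.0079
((-1, -1), array([ 0.4883, -0.0327]))
((-1, 1), array([0.4889, 0.0523]))
((0, -1), array([ 0.5733, -0.0334]))
((0, 1), array([0.5739, 0.0516]))
((1, -1), array([ 0.6583, -0.034 ]))
((1, 1), array([0.6589, 0.051 ]))
part tote xy 0.086 -0.042 topmax 1.317 top xy -0.107 -0.003 313
part tote xy -0.082 -0.041 topmax 1.317 top xy -0.107 -0.003 317
t26.2 pos [0.4403 0.312  0.1907] close-yaw 0.089 q7 -0.86 | shift [-262.8   25.4    5.8] turn [ 0.005 -0.     0.089] gap 0.030 F [-0.1  1.1 -1.3]
```

step_arm([
  [-12,1,0,0,0,0.09,20],
  [-40,4,0,0,0,0.09,20],
  [-75,7,0,0,0,0.09,20],
  [-110,10,0,0,0,0.09,20],
  [-145,14,0,0,0,0.09,20],
  [-180,17,0,0,0,0.09,20],
  [-215,20,0,0,0,0.09,20],
  [-245,23,0,0,0,0.09,20],
  [-261,25,0,0,0,0.09,20],
  [-261,25,0,0,0,0.09,20],
])

```text
clock: 27.25
position: [0.4872, 0.0497, 0.1871]
orientation: [2.227, 2.213, -0.005]
ft_force: [-0.5, 0.4, -2.0]
finger_gap: 0.0302
gripper_force: 44.8
```

step_arm([
  [0,0,0,0,0,0,20],
  [0,0,0,0,0,0,20],
])

```text
clock: 27.45
position: [0.4869, 0.0547, 0.1878]
orientation: [2.219, 2.223, -0.002]
ft_force: [-0.4, -0.2, -2.1]
finger_gap: 0.0302
gripper_force: 44.8
```

```bash
python3 - <<'E'
from tote import *
plan([.4888,.054,.043],-.008)
f=arm.grab_frame("side"); save(f,"s3.png")
E
```

```text
tote 522 ((0.5735861659049988, 0.009417280554771423), (0.173606738448143, 0.2585204541683197), 89.33293914794922) [ 244  166   60   88 1244]
yaw -0.0116
t27.5 pos [0.487  0.0547 0.1879] close-yaw 0.002 q7 -0.35 | shift [ -0.5   1.8 144.9] turn [0.    0.002 0.01 ] gap 0.030 F [-1.   0.9 -1.9]
```

View pics/s3.png

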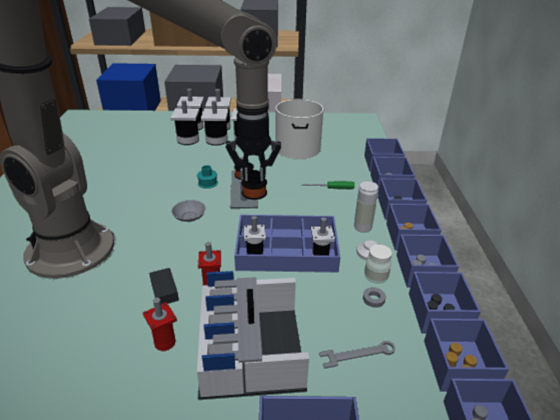

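Both gearheads stand upright in the tote, the comb is home, and the coil hangs level at (254,185). I'll lower it in.

step_arm([
  [0,2,20,0,0,0,20],
  [0,2,45,0,0,0,20],
  [0,2,70,0,0,0,20],
  [0,2,95,0,0,0,20],
  [0,2,112,0,0,0,20],
  [0,2,125,0,0,0,20],
  [0,2,134,0,0,0,20],
  [0,2,139,0,0,0,20],
  [0,2,141,0,0,0,20],
  [0,2,141,0,0,0,20],
])

```text
clock: 28.55
position: [0.4898, 0.0528, 0.0472]
orientation: [2.221, 2.219, -0.001]
ft_force: [-1.2, -0.0, -2.6]
finger_gap: 0.0297
gripper_force: 44.8
```

step_arm([
  [0,0,1,0,0,0,20],
  [0,0,2,0,0,0,20],
  [0,0,3,0,0,0,20],
  [0,0,3.5,0,0,0,20],
  [0,0,3.5,0,0,0,20],
])

```text
clock: 29.05
position: [0.4894, 0.0526, 0.0434]
orientation: [2.221, 2.219, -0.002]
ft_force: [-0.1, -0.6, -3.0]
finger_gap: 0.03
gripper_force: 44.8
```

step_arm([
  [0,0,0.5,0,0,0,20],
  [0,0,1,0,0,0,20],
  [0,0,1.5,0,0,0,20],
  [0,0,1.5,0,0,0,20],
])

```text
clock: 29.45
position: [0.4895, 0.0527, 0.0428]
orientation: [2.221, 2.219, -0.003]
ft_force: [-3.4, -0.6, 7.4]
finger_gap: 0.0302
gripper_force: 45.9
```

step_arm([
  [0,0,1,0,0,0,41],
  [0,0,1,0,0,0,41],
  [0,0,1,0,0,0,41],
  [0,0,0,0,0,0,41],
  [0,0,-15,0,0,0,41],
  [0,0,-40,0,0,0,41],
  [0,0,-80,0,0,0,41],
  [0,0,-130,0,0,0,55],
  [0,0,-170,0,0,0,55],
  [0,0,-170,0,0,0,55],
])

```text
clock: 30.45
position: [0.4935, 0.0545, 0.2188]
orientation: [2.215, 2.213, 0.012]
ft_force: [1.2, 1.4, 0.7]
finger_gap: 0.0551
gripper_force: 0.0
```

```bash
python3 - <<'E'
from h import *
plan([.4349,.3805,.215],.065)
E
```

```text
t30.4 pos [0.4935 0.0545 0.2188] close-yaw -0.001 q7 -0.33 | shift [326.  -58.9   2.4] turn [ 0.013  0.002 -0.066] gap 0.055 F [1.2 1.4 0.7]
```

step_arm([
  [326,-56,0,0.008,0,-0.066,55],
  [326,-56,0,0.008,0,-0.066,55],
  [326,-56,0,0.008,0,-0.066,55],
  [326,-56,0,0.008,0,-0.066,55],
  [326,-56,0,0.008,0,-0.066,55],
  [326,-56,0,0.008,0,-0.066,55],
  [326,-56,0,0.008,0,-0.066,55],
  [326,-56,0,0.008,0,-0.066,55],
  [326,-56,0,0.008,0,-0.066,55],
])

```text
clock: 31.35
position: [0.433, 0.3793, 0.2111]
orientation: [-2.143, -2.292, 0.012]
ft_force: [0.8, -0.2, 0.0]
finger_gap: 0.0549
gripper_force: 0.0
```

```bash
python3 w.py w7.png | sed -n '/spindle/,$p'; python3 chk.py; python3 - <<'E'
from h import *
plan([.4349,.381,.046],.065)
E
```

```text
spindle tops
[488.  30.] 328 med [0.5795 0.5258 0.0761] min [0.554 0.514 0.074] max [0.637 0.547 0.078]
[288. 196.] 336 med [0.4348 0.3818 0.0762] min [0.425 0.372 0.074] max [0.444 0.391 0.078]
[288. 270.] 282 med [0.4395 0.3085 0.0763] min [0.43  0.298 0.074] max [0.449 0.317 0.078]
[287. 334.] 248 med [0.4442 0.2353 0.0762] min [0.434 0.225 0.074] max [0.454 0.244 0.078]
collars
[481.  31.] 337 med [0.5784 0.5261 0.0697] min [0.553 0.514 0.067] max [0.625 0.549 0.072]
[288. 195.] 409 med [0.4347 0.3814 0.0703] min [0.42  0.365 0.067] max [0.451 0.397 0.072]
[288. 261.] 44 med [0.4391 0.3155 0.0697] min [0.431 0.311 0.067] max [0.449 0.318 0.072]
[288. 325.] 60 med [0.4442 0.2419 0.0701] min [0.435 0.236 0.067] max [0.453 0.244 0.072]
tote 712 ((0.573511004447937, 0.008995167911052704), (0.17363838851451874, 0.25875386595726013), 89.53703308105469) [ 244  166   60   88 1716]
yaw -0.0081
((-1, -1), array([ 0.4882, -0.0328]))
((-1, 1), array([0.4889, 0.0522]))
((0, -1), array([ 0.5732, -0.0335]))
((0, 1), array([0.5739, 0.0515]))
((1, -1), array([ 0.6582, -0.0342]))
((1, 1), array([0.6589, 0.0508]))
part tote xy 0.086 -0.042 topmax 1.317 top xy -0.107 -0.003 313
part tote xy -0.082 -0.041 topmax 1.317 top xy -0.107 -0.003 317
part tote xy -0.082 0.038 topmax 0.071 top xy -0.082 0.039 42
t31.4 pos [0.4344 0.3773 0.211 ] close-yaw 0.063 q7 -1.01 | shift [  4.3   2.1 164.9] turn [-0.008  0.004 -0.002] gap 0.055 F [ 0.6 -0.  -0. ]
```

step_arm([
  [3,0,45,0,0,0,55],
  [3,0,90,0,0,0,55],
  [3,0,120,0,0,0,55],
  [3,0,140,0,0,0,55],
  [3,0,150,0,0,0,55],
  [3,0,150,0,0,0,55],
  [3,0,150,0,0,0,55],
])

```text
clock: 32.15
position: [0.4333, 0.3817, 0.0622]
orientation: [-2.147, -2.289, 0.009]
ft_force: [0.6, 0.4, 0.1]
finger_gap: 0.0548
gripper_force: 0.0
```

```bash
python3 - <<'E'
from h import *
plan([.4349,.3813,.047],.065)
E
```

```text
t32.1 pos [0.4333 0.3817 0.0622] close-yaw 0.064 q7 -1.14 | shift [-0.5  1.7 15.2] turn [-0.006  0.001 -0.001] gap 0.055 F [0.6 0.4 0.1]
```

step_arm([
  [0,1.5,8,-0.006,0,0,55],
  [0,1.5,13,-0.006,0,0,55],
  [0,1.5,15,-0.006,0,0,55],
  [0,1.5,15,-0.006,0,0,20],
  [0,1.5,15,-0.006,0,0,20],
  [0,1.5,15,-0.006,0,0,20],
  [0,1.5,15,-0.006,0,0,20],
  [0,1.5,15,-0.006,0,0,20],
], force=45)

```text
clock: 32.95
position: [0.4338, 0.3819, 0.0464]
orientation: [2.148, 2.292, -0.004]
ft_force: [-0.7, -1.0, 2.3]
finger_gap: 0.0314
gripper_force: 44.7
```

step_arm([
  [0,0,0,0,0,0,20],
  [0,0,-5,0,0,0,20],
  [0,0,-15,0,0,0,20],
  [0,0,-30,0,0,0,20],
  [0,0,-50,0,0,0,20],
  [0,0,-70,0,0,0,20],
  [0,0,-90,0,0,0,20],
  [0,0,-110,0,0,0,20],
  [0,0,-130,0,0,0,20],
  [0,0,-140,0,0,0,20],
])

```text
clock: 33.95
position: [0.4344, 0.3831, 0.189]
orientation: [2.147, 2.292, 0.002]
ft_force: [-0.1, 1.2, -2.7]
finger_gap: 0.0313
gripper_force: 44.9
```

```bash
python3 tote.py | head -2; python3 - <<'E'
from h import *
plan([.6589,.0515,.188],-.008)
E
```

```text
tote 712 ((0.5734392404556274, 0.008960776031017303), (0.17389115691184998, 0.25861454010009766), 89.60231018066406) [ 244  166   60   88 1754]
yaw -0.0069
t34.0 pos [0.4348 0.3835 0.1898] close-yaw 0.065 q7 -1.03 | shift [-345.9  202.     1.9] turn [ 0.002 -0.001  0.073] gap 0.031 F [ 0.4  0.5 -1.5]
```

step_arm([
  [-12,7,0,0,0,0.073,20],
  [-40,23,0,0,0,0.073,20],
  [-75,44,0,0,0,0.073,20],
  [-110,64,0,0,0,0.073,20],
  [-145,85,0,0,0,0.073,20],
  [-180,105,0,0,0,0.073,20],
  [-215,126,0,0,0,0.073,20],
  [-250,146,0,0,0,0.073,20],
  [-285,166,0,0,0,0.073,20],
  [-315,184,0,0,0,0.073,20],
])

```text
clock: 35.0
position: [0.6386, 0.0769, 0.1856]
orientation: [2.232, 2.211, -0.006]
ft_force: [0.4, 0.4, -3.1]
finger_gap: 0.0313
gripper_force: 45.0
```

step_arm([
  [-18,11,0,0,0,0,20],
  [-29,17,0,0,0,0,20],
  [-29,17,0,0,0,0,20],
  [-29,17,0,0,0,0,20],
  [-29,17,0,0,0,0,20],
])

```text
clock: 35.5
position: [0.6538, 0.0532, 0.1866]
orientation: [-2.226, -2.216, 0.003]
ft_force: [-0.2, 0.6, -3.0]
finger_gap: 0.0312
gripper_force: 45.0
```

```bash
python3 - <<'E'
from tote import *
plan([.6589,.051,.0415],-.008)
E
```

```text
tote 221 ((0.5266256332397461, 0.08503545820713043), (0.2215729057788849, 0.08505494892597198), 24.960872650146484) [244 185  35  69 497]
yaw 0.4356
t35.5 pos [0.6539 0.0529 0.1866] close-yaw -0.005 q7 -0.44 | shift [ -1.7   5.3 145.1] turn [-0.002  0.001  0.003] gap 0.031 F [-0.8  0.  -3. ]
```

```bash
python3 - <<'E'
from h import *
f=arm.grab_frame("side"); save(f,"s4.png")
E
```

```text
(no output)
```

View pics/s4.png

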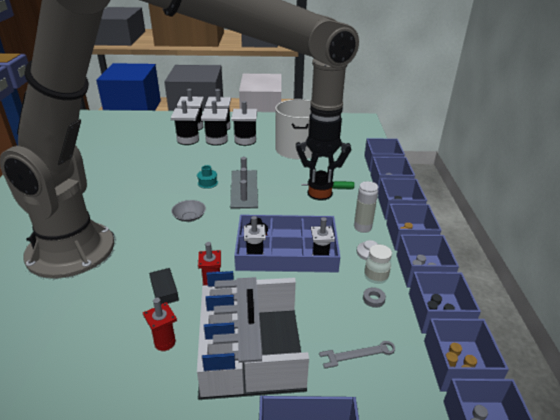

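The tote is unmoved (front edge still 236 to 339 px), with the gearheads at (255,238) and (321,240), and the coil hangs level at (320,187). I'll lower it.

step_arm([
  [-1,3,20,0,0,0,20],
  [-1,4,45,0,0,0,20],
  [-1,4,70,0,0,0,20],
  [-1,4,95,0,0,0,20],
  [-1,4,112,0,0,0,20],
  [-1,4,125,0,0,0,20],
  [-1,4,134,0,0,0,20],
  [-1,4,139,0,0,0,20],
  [-1,4,141,0,0,0,20],
  [-1,4,141,0,0,0,20],
])

```text
clock: 36.6
position: [0.659, 0.0493, 0.0459]
orientation: [2.23, 2.212, -0.003]
ft_force: [-0.8, -0.4, -2.7]
finger_gap: 0.0314
gripper_force: 45.0
```

step_arm([
  [0,0,1,0,0,0,20],
  [0,0,2,0,0,0,20],
  [0,0,3,0,0,0,20],
  [0,0,3.5,0,0,0,20],
  [0,0,3.5,0,0,0,20],
])

```text
clock: 37.1
position: [0.6584, 0.0492, 0.0419]
orientation: [2.23, 2.212, -0.004]
ft_force: [-0.7, 0.5, -3.0]
finger_gap: 0.0309
gripper_force: 45.0
```

step_arm([
  [0,0,0.5,0,0,0,20],
  [0,0,1,0,0,0,20],
  [0,0,1.5,0,0,0,20],
  [0,0,1.5,0,0,0,20],
])

```text
clock: 37.5
position: [0.6586, 0.0493, 0.0415]
orientation: [2.23, 2.212, -0.005]
ft_force: [-3.3, -0.9, 4.7]
finger_gap: 0.0311
gripper_force: 45.7
```

step_arm([
  [0,0,1,0,0,0,41],
  [0,0,1,0,0,0,41],
  [0,0,1,0,0,0,41],
  [0,0,0,0,0,0,41],
  [0,0,-15,0,0,0,41],
  [0,0,-40,0,0,0,41],
  [0,0,-80,0,0,0,41],
  [0,0,-130,0,0,0,41],
  [0,0,-180,0,0,0,41],
  [0,0,-180,0,0,0,41],
])

```text
clock: 38.5
position: [0.6635, 0.0518, 0.2305]
orientation: [2.223, 2.206, 0.016]
ft_force: [0.6, 1.0, 1.0]
finger_gap: 0.0409
gripper_force: 0.0
```

step_arm([
  [200,-160,0,0,0,0,41],
  [200,-160,0,0,0,0,41],
  [200,-160,0,0,0,0,41],
  [200,-160,0,0,0,0,41],
  [200,-160,0,0,0,0,41],
  [200,-160,0,0,0,0,41],
  [200,-160,0,0,0,0,41],
  [200,-160,0,0,0,0,41],
])

```text
clock: 39.3
position: [0.5015, 0.2496, 0.2205]
orientation: [2.231, 2.21, -0.004]
ft_force: [1.0, -1.2, -0.1]
finger_gap: 0.041
gripper_force: 0.0
```

```bash
python3 chk.py; python3 - <<'E'
from h import *
f=arm.grab_frame("top"); P=pts(f); save(f,"t9.png")
v,u=np.mgrid[:420,:560]; m=(u>335)&(u<440)&(v>190)&(v<280)&(P[...,2]>.145)&(P[...,2]<.16); print("handle",np.median(P[m],0))
t=f["img"][110:310,120:440]; cv2.imwrite("pics/t9c.png",cv2.resize(t,None,fx=2.5,fy=2.5,interpolation=2)[...,::-1])
E
```

```text
tote 717 ((0.5734649896621704, 0.009156465530395508), (0.17387357354164124, 0.2586056888103485), 89.54644775390625) [ 244  166   60   88 1728]
yaw -0.0079
((-1, -1), array([ 0.4881, -0.0327]))
((-1, 1), array([0.4888, 0.0523]))
((0, -1), array([ 0.5731, -0.0333]))
((0, 1), array([0.5738, 0.0517]))
((1, -1), array([ 0.6581, -0.034 ]))
((1, 1), array([0.6588, 0.051 ]))
part tote xy 0.086 -0.042 topmax 1.317 top xy -0.107 -0.003 314
part tote xy 0.087 0.038 topmax 0.07 top xy 0.089 0.038 44
part tote xy -0.082 -0.041 topmax 1.317 top xy -0.107 -0.003 317
part tote xy -0.082 0.038 topmax 0.07 top xy -0.082 0.037 42
handle [ 0.49843249 -0.31562433  0.15030543]
```

View pics/t9c.png

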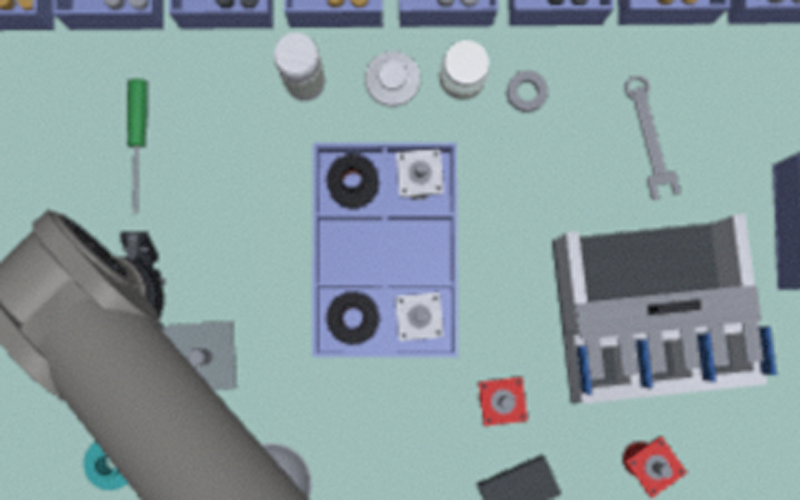

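All four parts sit in separate corner compartments, the wells are empty, the comb is home with its handle about at fixture x = 60 mm, and the bystanders haven't moved. Handing in.

```bash
python3 -c "
from station import arm
print(arm.hand_in())"
```

```text
the job is handed in; nothing more can be done
None
```

I handed in the job at about 40 s on the robot clock (verdict not returned): both gearheads and both coils present stand upright in separate tote compartments, the comb is back home, and the bystanders are undisturbed.

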